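# Unlock the jaw-model case: safety tab, then latch

## Robot

A 7-joint arm with a two-finger parallel gripper is mounted at the origin on the work surface. World frame = base frame: x ahead of the robot, y to its left, z up, the work surface at z = 0. Lengths are in m, angles in rad, forces in N, time in s.
With the tool pointing down it reaches from about 0.4 to 0.85 m from the base axis. Payload 10.4 kg.
Tool frame: the origin (TCP) lies at the very end of the fingers, on their centre line; the grasp point (between the pads) lies 19 mm behind it; x points along the fingers, z is the direction in which the jaws open and shut, and the axes are right-handed (so a half turn about x gives the same grasp; the last joint's range is limited). The gripper opens to 85 mm and grips with 20 to 120 N. Pads are 22 mm wide; open, the fingers measure 114 mm over their backs; the gripper's body (76 mm by 85 mm) begins 54 mm behind the grasp point. The pads swing forward as they close: fully open they stand 13 mm farther back than shut.
Start: joints at [1.289, 0.332, -0.065, 1.46, 0.022, 1.35, -0.088], TCP at [0.16, -0.604, 0.195] pointing down, gripper open.
Joint ranges: [-2.6, 2.6], [-0.5, 2.12], [-1.47, 1.34], [0.16, 2.42], [-1.27, 4.41], [0.06, 2.06], [-2.6, 2.6]. Speed limits (rad/s): [2.22, 2.22, 2.79, 2.79, 3.14, 3.14, 3.14].

## Interface

Orientations are given as a unit quaternion [x, y, z, w].
In Python, from workcell import telemetry, viewer, manip, spot_in, mark_of gives the robot as it stands. The module is installed in compiled form; this text tells all that it offers.
- The arm moves only by the shell command python3 -m crank 'ROWS' [FORCE]. ROWS is JSON, a list of rows, each a list of 3 entries, a list of its own where there are three numbers: the closure, from 0 (fully open) to 1 (shut), then the shift along the world's x, y, z in cm, then the turn, a rotation vector about the world's x, y, z in rad. A call has 1 to 12 rows; each row shifts and turns the commanded pose from where the row before left it; what a row does not reach is not made up. A row lasts 1/12 s, in which the tool goes at most 41.7 mm and 7.16 degrees, less where a joint would pass 70% of its speed; a pose out of reach is approached as far as the arm can. A call with a gripper value outside its range is refused whole. The fingers move at their own pace and stop on an object; FORCE is the grip in N (left out, the last holds). Time passes only in rows, so rows that do not move let the fingers close. It gives the time, the measured TCP pose, the force and the opening at its end, in the units of the state.
- telemetry.get_obs(): the state, without advancing time (a new reading comes with each control period).
- viewer.camera(name): name is "scene" or "top" or "wrist"; returns a dict with "frame" (400x640x3 uint8, red, green, blue), "intrinsics" (3x3 intrinsics, pixels), "cam_to_world" (4x4, takes a point from camera to world coordinates). Camera axes: x right, y up, looking along -z (the intrinsics and any distortion apply to the point x, -y, -z); pixel columns grow to the right and rows downward; lengths in m; the calibration is good to about 2 mm. A picture is of the moment at which its call begins. There is no depth.
- manip.hand_in(): hands the job in, once; it reports no verdict.
Trained networks look in a picture, given as the dict that the camera call returned (one of the last four; its "shot" number tells which), for a name from the list of things; names that differ only in an ending like _2 or _b are one class to them, and where a whole thing is asked for, a point or a joint stands for the part that bears it (a point fixed in the world has none). Each returns a list of dicts, best first, with "conf" (0 to 1); they miss things now and then, are a little off and sometimes report something else, mostly with a low value. They report only what shows in the picture. A call takes as long as a camera call.
- spot_in(thing, picture): "location" ([x, y, z] in m, in the coordinates of the camera as it stood for that picture, good to about 4 mm: the middle of the surface that is visible of it).
- mark_of(thing, picture): "location" ([x, y, z] in m, in the coordinates of the camera as it stood for that picture, good to about 4 mm: a listed point, or the origin of a listed thing).
The state is a dict: "clock": time; "joint_pos": joint angles; "joint_velocities": joint speeds; "tau": joint torques, N m; "position": TCP position; "ee_rot": TCP orientation; "ft_force": force on the tool from outside, world axes, zero at the start; "torque": the same for the moment, N m; "grip_width": opening from 0.0 (shut) to 1.0 (fully open).
Only numpy, scipy, OpenCV 4.12 (cv2) and the standard library are available. Lean on these libraries where they do the work, as an engineer would, in place of code of your own. Each camera call takes 0.05 s, during which the arm holds its last target. There are 200 camera calls.

## Task

Unlock the jaw-model case so that its lid springs ajar: slide the safety tab away from the latch until you feel it come fully home against its hidden rubber stop, gently, because a light press of about 5 N on the stop is enough and its hook breaks at about 15 N, as it also does if the latch is pulled hard while still locked, then lift the main latch by its roller knob until it stands upright and let go. Leave everything else on the table where it is.

Things in the scene. Friction and masses are not known exactly. Their poses are not given: they have to be found in the camera images.
- case: Locked grey plastic case for jaw models, fixed; box 160 (x) x 280 (y) x 90 mm high, lid shut. Origin: centre of its underside. x points to the rear (lid hinge), -x is the front, z up; its yaw varies. A lock housing (x -145 to -80, y -140 to 80, top at z 78) is joined to the front and carries latch and tab.
- lid: The case's lid, a 15 mm slab. Origin on its hinge line along case y at the rear rim (case x 80, z 75); shut, its axes are parallel to the case's. Once the latch is out of its way a spring swings it ajar by about 0.25 rad (front edge up 40 mm); its z axis leans by that angle.
- latch: Main latch, steel. Origin on its hinge line along case y (case x -135, y 40, z 92). Down, its axes are parallel to the case's; a lever 12 mm wide, 9 high, runs 96 mm along +x over the lid's edge. Lifting swings the knob up and over towards case -x, up to 1.6 rad; its z axis leans by that angle. About 1 to 2 N at the knob moves it and it stays where left.
- latch_knob (a point): Centre of the latch's roller knob on an 8 mm stem: 24 mm in diameter, 22 mm long along case y; latch frame x 84, y 0, z 48 (50 mm above the lid). Pinch its flat ends from above; it spins freely on its pin, so the grip need not tilt on the arc of radius 97 mm about the hinge line. While locked it lifts under 3 mm, and a pull on it loads the tab's hook with twice that force.
- latch_hood (a point): Middle of the thin steel hood fixed to the latch's lever, 50 (x) x 82 (y) mm, its top 107 mm above the table; latch frame x 10 to 60, y -85 to -3. It rises with the latch and hides the tab's hook and stop.
- tab: Safety tab, steel: an upright fin 22 (x) x 10 (y) x 56 mm high on a track, on the case -y side of the latch. Origin: middle of the fin's underside, 89 mm above the table, at case x -83 and, at first, y -71 to -75; axes as the case's. It slides along case -y (away from the latch) to release it. Friction about 2.5 N; it stays where left.
- tab_grip (a point): On the fin, 42 mm above the tab's origin, 14 mm below its top: pinch it here from above across case y (10 mm thick). The hood is 20 mm away and 24 mm lower. A hidden rubber stop, set differently on each case, is met with the tab's origin at case y -79 to -115: only felt, not seen or measured. The track itself ends at -126.
- tab_hook (a point): The tab's hook, under the hood, hidden. It clears the latch only in the last millimetre before the tab touches the rubber stop, so the tab must be brought up to the stop. The stop yields about 1 mm per 10 N. The hook breaks at 16 N between tab and latch or stop, whether the tab is rammed or the locked latch is pulled.
- jaw_model: Bystander: plaster jaw model with teeth, 56 x 60 x 35 mm, standing at the left of the latch. Origin: centre of its underside.
- wax_knife: Bystander: wax spatula, 170 mm long, lying in front of the case.
- teeth_box: Bystander: open cardboard box of resin teeth, 65 x 120 x 22 mm, to the right of the case. Origin: centre of its underside.
- burner: Bystander: small glass burner, 88 mm wide, 94 mm high.
- mixing_bowl: Bystander: dark rubber bowl, 110 mm wide, 60 mm high.
- phone: Bystander: black phone, 75 x 150 x 9 mm.
- resin_jar: Bystander: jar, 60 mm wide, 85 mm high.
- carton: Bystander: flat cardboard carton, 70 x 200 x 30 mm.

How it is judged:
On the way, in this order (a step that is already met when the one before it is completed fails the run):
1. the safety tab has been slid away from the latch (y of tab in the frame of case below -0.0775 m), for 0.1 s.
2. the main latch has been lifted upright (angle between latch's own z axis and vertical above 1.2 rad), for 0.1 s.
At the end, for the whole second after the job is handed in: The safety tab is slid away from the latch (its origin at case y below -76.5 mm), the latch stands upright (lifted by more than 1.2 rad), the lid stands ajar by more than 0.12 rad, lid and latch are at rest (angle between latch's own z axis and vertical above 1.2 rad and angle between lid's own z axis and vertical above 0.12 rad and y of tab in the frame of case below -0.0765 m and angular speed of each of lid, latch below 0.1 rad/s); the robot touches nothing.
It fails at once if the safety tab's hook was overloaded: more than 16 N between tab and latch (tab rammed into its stop, or latch pulled while locked) (contact force between tab and latch above 16 N).
It fails at once if a bystander was moved by more than 30 mm (distance of any of jaw_model, wax_knife, teeth_box, burner, mixing_bowl, phone, resin_jar, carton from where it was at the start of the episode above 0.03 m).
It also fails if it takes over 67 s, if anything falls off the work surface, if the arm or the gripper's body presses on something with over 40 N, if the wrist force passes 120 N, or if a joint passes its speed limit or range.

## Working session

There is one attempt and no reset: what is moved stays moved. The work goes in short steps, Python scripts to look and compute and a shell command to move; the robot and the scene stay as the last step left them, time stands still between calls to the robot, and variables do not carry over. Pictures are saved under pics/ and viewed, about 8 in all and at most 12, crops included, and the job is handed in when it is done.

```bash
mkdir -p pics; cat > h.py <<'E'
import numpy as np, cv2
from scipy.spatial.transform import Rotation as R
from workcell import telemetry, viewer, manip, spot_in, mark_of
def shot(n,save=None):
    p=viewer.camera(n)
    if save: cv2.imwrite('pics/'+save,p['frame'][:,:,::-1])
    return p
def w(p,l): return (p['cam_to_world']@np.r_[l,1])[:3]
def find(p,name,f=mark_of):
    return [(round(d['conf'],2),np.round(w(p,d['location']),4)) for d in f(name,p)[:2]]
def px(p,X):
    c=np.linalg.inv(p['cam_to_world'])@np.r_[X,1]; c=c[:3]*[1,-1,-1]; u=p['intrinsics']@c; return u[:2]/u[2]
def st():
    o=telemetry.get_obs(); print({k:np.round(o[k],4) for k in('clock','position','ee_rot','ft_force','grip_width')}); return o
E
python3 - <<'E'
from h import *
o=st()
print(R.from_quat(o['ee_rot']).as_matrix().round(3))
ims=[]
for n in('scene','top'):
    p=shot(n); ims.append(p['frame'])
    for t in('case','latch','latch_knob','tab','tab_grip','lid','jaw_model','latch_hood'): print(n,t,find(p,t))
    print(p['cam_to_world'][:3,3])
cv2.imwrite('pics/a.png',ims[0][:,:,::-1]);cv2.imwrite('pics/b.png',ims[1][:,:,::-1])
E
```

```text
{'clock': np.float64(0.0), 'position': array([ 0.1598, -0.6038,  0.194 ]), 'ee_rot': array([ 0.4316,  0.5607, -0.431 ,  0.5599]), 'ft_force': array([ 0.112 ,  0.7788, -0.0099]), 'grip_width': np.float64(0.9989)}
[[-0.     0.967  0.256]
 [ 0.001  0.256 -0.967]
 [-1.    -0.    -0.001]]
scene case [(0.86, array([ 6.471e-01,  4.930e-02, -2.000e-04])), (0.42, array([0.5914, 0.0832, 0.141 ]))]
scene latch [(0.7, array([0.5086, 0.0851, 0.0927]))]
scene latch_knob [(0.58, array([0.5913, 0.0839, 0.1423])), (0.56, array([0.7233, 0.0474, 0.0752]))]
scene tab [(0.57, array([ 0.5604, -0.028 ,  0.0899]))]
scene tab_grip [(0.74, array([ 0.5627, -0.0317,  0.1296]))]
scene lid [(0.85, array([0.7234, 0.0466, 0.0742])), (0.41, array([ 6.463e-01,  4.960e-02, -5.000e-04]))]
scene jaw_model []
scene latch_hood [(0.92, array([0.5407, 0.0383, 0.1092]))]
[ 1.38531905 -0.42581365  0.79604188]
top case [(0.75, array([6.427e-01, 4.390e-02, 6.000e-04]))]
top latch [(0.77, array([0.4996, 0.0779, 0.0903])), (0.54, array([ 0.5571, -0.0308,  0.0889]))]
top latch_knob [(0.79, array([0.5879, 0.079 , 0.1421]))]
top tab [(0.46, array([ 0.5594, -0.0297,  0.0908]))]
top tab_grip [(0.73, array([ 0.6255, -0.1554,  0.0015])), (0.71, array([ 0.559 , -0.0325,  0.1294]))]
top lid [(0.71, array([0.721 , 0.0479, 0.0757]))]
top jaw_model [(0.79, array([0.5185, 0.182 , 0.0006]))]
top latch_hood [(0.65, array([ 0.6288, -0.1583,  0.0034])), (0.58, array([0.5438, 0.0405, 0.103 ]))]
[ 0.30551266 -0.00676235  1.16133609]
```

View pics/a.png

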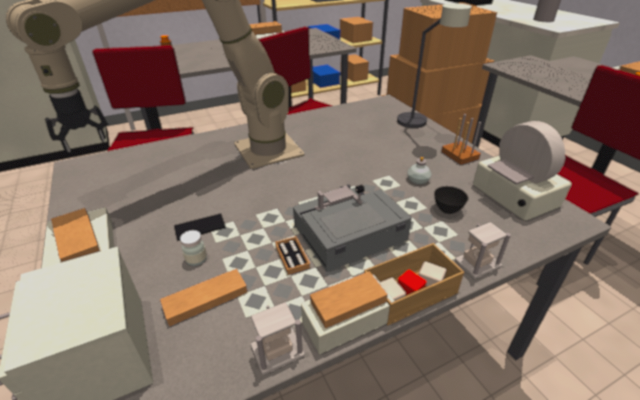

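View pics/b.png

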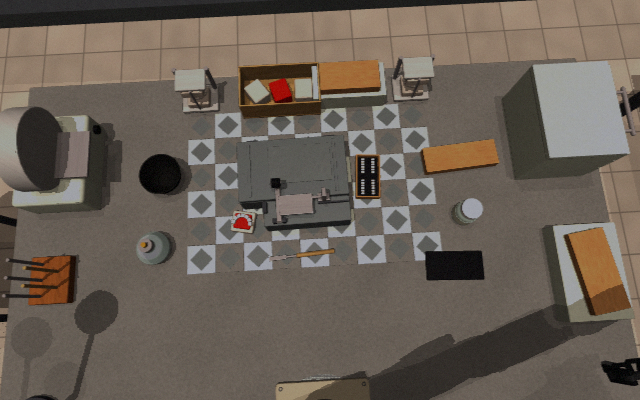

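```bash
cat >> h.py <<'E'
def fit(pairs):
    A=np.array([a for a,b in pairs]);B=np.array([b for a,b in pairs])
    a,b=A[:,:2]-A[:,:2].mean(0),B[:,:2]-B[:,:2].mean(0)
    yaw=np.arctan2((a[:,0]*b[:,1]-a[:,1]*b[:,0]).sum(),(a*b).sum())
    M=R.from_euler('z',yaw).as_matrix(); t=B.mean(0)-M@A.mean(0)
    print('yaw',yaw.round(4),'t',t.round(4)); print(((A@M.T+t-B)*1000).round(1)); return M,t
E
python3 - <<'E'
from h import *
c=[0,0,0];l=[-.135,.04,.092];k=[-.051,.04,.140];h=[-.1,-.004,.107];d=[.08,0,.075]
P=[(c,[.6471,.0493,0]),(c,[.6427,.0439,0]),(l,[.5086,.0851,.0927]),(l,[.4996,.0779,.0903]),(k,[.5913,.0839,.1423]),(k,[.5879,.079,.1421]),
(d,[.7234,.0466,.0742]),(d,[.721,.0479,.0757]),(h,[.5407,.0383,.1092]),(h,[.5438,.0405,.103])]
M,t=fit(P)
for g in([.5627,-.0317,.1296],[.559,-.0325,.1294],[.5604,-.028,.089],[.5594,-.0297,.09]): print('tab in case',(M.T@(np.array(g)-t)).round(4))
print('tabgrip',M@[-.083,-.073,.131]+t,'knob',M@k+t)
E
python3 -m crank '[[0,[0,0,3.5],[0,0,0]],[0,[0,0,3.5],[0,0,0]],[0,[2.2,3.2,2],[0,0,-0.1]],[0,[2.2,3.2,1],[0,0,-0.1]],[0,[2.2,3.2,0],[0,0,-0.01]],[0,[2.2,3.2,0],[0,0,0]],[0,[2.2,3.2,0],[0,0,0]],[0,[2.2,3.2,0],[0,0,0]],[0,[2.2,3.2,0],[0,0,0]],[0,[2.2,3.2,0],[0,0,0]],[0,[2.2,3.2,0],[0,0,0]],[0,[2.2,3.2,0],[0,0,0]]]' 30
```

```text
yaw 0.0308 t [6.423e-01 4.530e-02 1.000e-04]
[[-4.8 -4.   0.1]
 [-0.4  1.4  0.1]
 [-2.5 -4.  -0.6]
 [ 6.5  3.2  1.8]
 [-1.2 -0.2 -2.2]
 [ 2.2  4.7 -2. ]
 [-1.2  1.2  0.9]
 [ 1.2 -0.1 -0.6]
 [ 1.7 -0.1 -2.1]
 [-1.4 -2.3  4.2]]
tab in case [-0.0819 -0.0745  0.1294]
tab in case [-0.0856 -0.0752  0.1292]
tab in case [-0.0841 -0.0708  0.0888]
tab in case [-0.0851 -0.0724  0.0898]
tabgrip [ 0.56154275 -0.030204    0.13115   ] knob [0.59005181 0.08372682 0.14015   ]
clock: 1.9
position: [0.3797, -0.2839, 0.2942]
ee_rot: [0.488, 0.512, -0.488, 0.512]
ft_force: [1.1, -1.0, 0.3]
grip_width: 1.0
```

```bash
python3 -m crank '[[0,[2.2,3.2,0],[0,0,0]],[0,[2.2,3.2,0],[0,0,0]],[0,[2.2,3.2,0],[0,0,0]],[0,[2.2,3.2,0],[0,0,0]],[0,[2.2,3.2,0],[0,0,0]],[0,[2.2,3.2,0],[0,0,0]],[0,[2.2,3.2,0],[0,0,0]],[0,[1,2,0],[0,0,0]],[0,[0,0,0],[0,0,0]],[0,[0,0,0],[0,0,0]]]'
python3 - <<'E'
from h import *
st()
p=shot('wrist','w1.png'); print(p['cam_to_world'].round(3))
for t in('tab_grip','tab','latch_knob','latch','latch_hood','lid','case'): print(t,find(p,t))
for n in('top','scene'):
    q=shot(n)
    for t in('tab_grip','latch_knob','latch'): print(n,t,find(q,t))
E
```

```text
clock: 2.73
position: [0.5433, -0.0401, 0.2938]
ee_rot: [0.487, 0.513, -0.487, 0.513]
ft_force: [0.4, -0.1, 1.0]
grip_width: 1.002
{'clock': np.float64(2.7333), 'position': array([ 0.5433, -0.0401,  0.2938]), 'ee_rot': array([ 0.487 ,  0.513 , -0.4868,  0.5126]), 'ft_force': array([ 0.4129, -0.0856,  0.9581]), 'grip_width': np.float64(1.0022)}
[[ 0.052  0.951  0.305  0.622]
 [-0.999  0.049  0.016 -0.035]
 [ 0.001 -0.305  0.952  0.473]
 [ 0.     0.     0.     1.   ]]
tab_grip [(0.96, array([ 0.5675, -0.0285,  0.134 ]))]
tab [(0.83, array([ 0.5635, -0.031 ,  0.087 ]))]
latch_knob [(0.6, array([0.5956, 0.0869, 0.1404]))]
latch [(0.85, array([0.507 , 0.0821, 0.092 ]))]
latch_hood [(0.66, array([0.5462, 0.0376, 0.1026]))]
lid [(0.87, array([0.7221, 0.0454, 0.0712]))]
case [(0.76, array([ 0.6423,  0.0476, -0.0018]))]
top tab_grip []
top latch_knob [(0.67, array([0.5898, 0.0794, 0.1417])), (0.49, array([0.5427, 0.0384, 0.1072]))]
top latch [(0.9, array([0.5008, 0.0829, 0.0908]))]
scene tab_grip [(0.57, array([ 0.5661, -0.0302,  0.1286]))]
scene latch_knob [(0.59, array([0.5912, 0.083 , 0.1421]))]
scene latch [(0.8, array([0.5078, 0.084 , 0.0901]))]
```

View pics/w1.png

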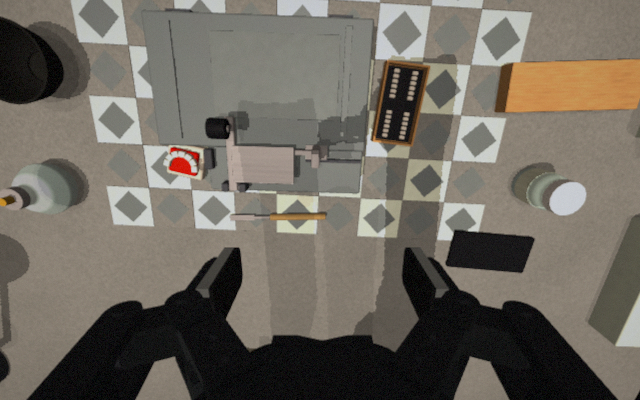

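```bash
python3 -m crank '[[0.45,[0.7,0.27,-3],[0,0,0.02]],[0.45,[0.7,0.27,-3],[0,0,0]],[0.45,[0.7,0.27,-3],[0,0,0]],[0.45,[0,0,-2],[0,0,0]],[0.45,[0,0,-1.5],[0,0,0]],[0.45,[0,0,-0.4],[0,0,0]],[0.45,[0,0,0],[0,0,0]],[0.45,[0,0,0],[0,0,0]],[0.45,[0,0,0],[0,0,0]]]' 20
python3 - <<'E'
from h import *
o=st()
p=shot('wrist','w2.png')
for t in('tab_grip','tab','latch_knob','latch_hood','latch'): print(t,find(p,t))
X=o['position']; print('tcp px',px(p,X), 'fin top px',px(p,[.564,-.03,.145]))
q=shot('scene')
for t in('tab_grip','tab'): print(t,find(q,t))
E
```

```text
clock: 4.28
position: [0.5647, -0.0336, 0.1663]
ee_rot: [0.483, 0.516, -0.482, 0.517]
ft_force: [-0.2, 0.2, 0.2]
grip_width: 0.547
{'clock': np.float64(4.2833), 'position': array([ 0.5647, -0.0336,  0.1663]), 'ee_rot': array([ 0.4829,  0.5163, -0.4821,  0.5175]), 'ft_force': array([-0.2233,  0.1626,  0.192 ]), 'grip_width': np.float64(0.5474)}
tab_grip [(0.83, array([ 0.5685, -0.0288,  0.1383]))]
tab [(0.72, array([ 0.5605, -0.0297,  0.0922]))]
latch_knob [(0.59, array([0.5923, 0.0856, 0.1435]))]
latch_hood [(0.6, array([0.546 , 0.0387, 0.1044]))]
latch [(0.63, array([0.5073, 0.0822, 0.0921])), (0.44, array([5.246e-01, 1.865e-01, 2.000e-04]))]
tcp px [323.21938744 224.66594504] fin top px [318.37513595 214.16627028]
tab_grip [(0.68, array([ 0.5631, -0.0328,  0.1313]))]
tab [(0.46, array([ 0.5617, -0.0262,  0.0869]))]
```

View pics/w2.png

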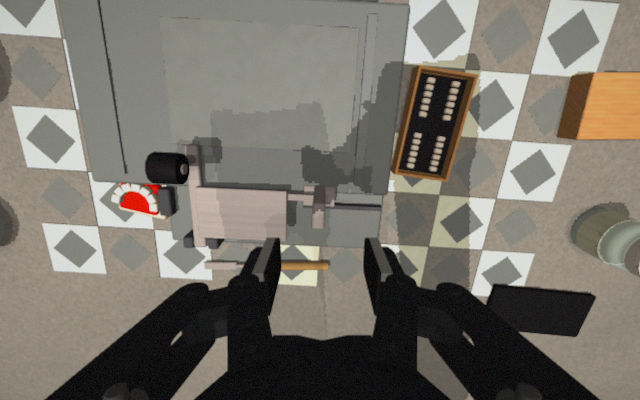

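```bash
python3 -m crank '[[0.45,[0,0.1,-2],[0,0,0]],[0.45,[0,0,-1.5],[0,0,0]],[0.45,[0,0,-1],[0,0,0]],[0.45,[0,0,-0.4],[0,0,0]],[0.6,[0,0,0],[0,0,0]],[0.75,[0,0,0],[0,0,0]],[0.75,[0,0,0],[0,0,0]],[0.75,[0,0,0],[0,0,0]],[0.75,[0,0,0],[0,0,0]]]' 20
python3 - <<'E'
from h import *
o=st()
p=shot('wrist','w3.png')
cv2.imwrite('pics/w3c.png',cv2.resize(p['frame'][130:330,200:440,::-1],None,fx=3,fy=3))
E
```

```text
clock: 5.48
position: [0.5643, -0.0326, 0.1165]
ee_rot: [0.483, 0.517, -0.482, 0.517]
ft_force: [0.0, -0.0, 0.2]
grip_width: 0.254
{'clock': np.float64(5.4833), 'position': array([ 0.5643, -0.0326,  0.1165]), 'ee_rot': array([ 0.4827,  0.5166, -0.4823,  0.5172]), 'ft_force': array([ 0.0106, -0.0335,  0.1681]), 'grip_width': np.float64(0.2539)}
```

View pics/w3c.png

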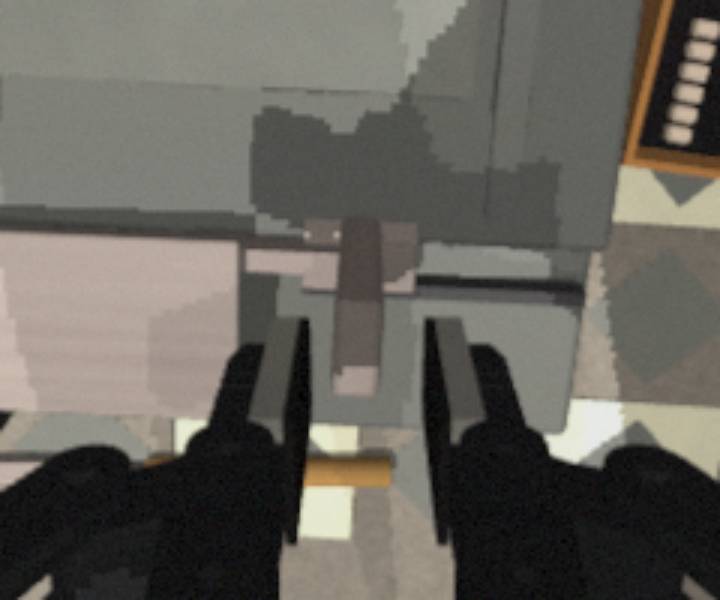

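```bash
python3 -m crank '[[0.8,[0,0,0],[0,0,0]],[0.82,[0,0,0],[0,0,0]],[0.84,[0,0,0],[0,0,0]],[0.86,[0,0,0],[0,0,0]],[0.88,[0,0,0],[0,0,0]],[0.9,[0,0,0],[0,0,0]],[0.93,[0,0,0],[0,0,0]],[1,[0,0,0],[0,0,0]],[1,[0,0,0],[0,0,0]],[1,[0,0,0],[0,0,0]],[1,[0,0,0],[0,0,0]]]' 20
python3 - <<'E'
from h import *
o=st(); p=shot('wrist')
t=o['position']
for X in([.575,-.031,.145],[.553,-.031,.145],[.575,-.031,.089],t,t+[.011,0,0]): print(((px(p,X)-[200,130])*3).round())
for n in('tab_grip','tab'): print(find(p,n))
E
```

```text
clock: 6.45
position: [0.564, -0.0325, 0.1159]
ee_rot: [0.482, 0.517, -0.483, 0.517]
ft_force: [-0.0, -0.3, 0.3]
grip_width: 0.0
{'clock': np.float64(6.45), 'position': array([ 0.564 , -0.0325,  0.1159]), 'ee_rot': array([ 0.4825,  0.5169, -0.4825,  0.5169]), 'ft_force': array([-0.0227, -0.3084,  0.2674]), 'grip_width': np.float64(0.0005)}
[366. 292.]
[359. 390.]
[366. 203.]
[369. 284.]
[373. 240.]
[(0.82, array([ 0.5678, -0.0267,  0.1354]))]
[(0.88, array([ 0.5619, -0.031 ,  0.0893]))]
```

```bash
python3 - <<'E'
from h import *
p=shot('wrist')
a=cv2.resize(p['frame'][130:330,200:440,::-1],None,fx=2,fy=2)
p=shot('scene'); c=px(p,[.564,-.03,.13]).astype(int); print(c)
b=cv2.resize(p['frame'][c[1]-60:c[1]+40,c[0]-60:c[0]+60,::-1],None,fx=4,fy=4)[:400,:320]
cv2.imwrite('pics/c.png',np.hstack([a,b]))
E
```

```text
[320 196]
```

View pics/c.png

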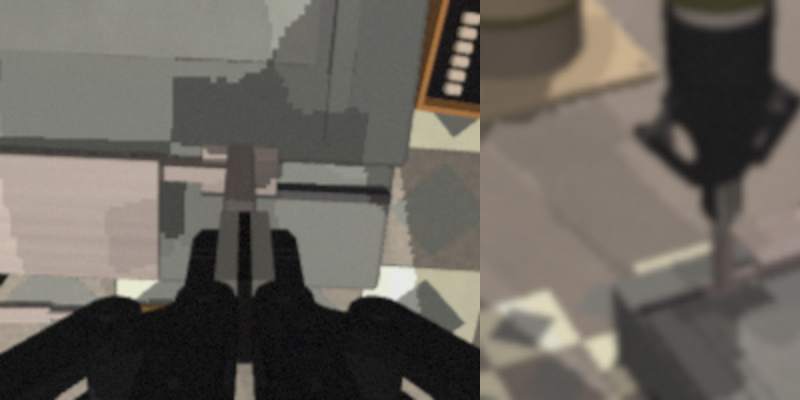

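```bash
python3 - <<'E'
from h import *
o=st(); p=shot('wrist'); K=p['intrinsics']; print(K)
C=p['cam_to_world']; print(C.round(4)); 
f=K[0,0]
for X in(o['position'],[.553,-.031,.145]): print('depth',-(np.linalg.inv(C)@np.r_[X,1])[2])
print('depth from pads w3',.568e-3*f,' w2',46.5e-3/86*f,' fin',.625e-3*f)
# ray through tip pixel: near edge of pad assumed x=.575
for (u,v) in ((200+367/3,130+320/3),(200+245/2,130+210/2)):
    r=C[:3,:3]@np.array([(u-K[0,2])/f,-(v-K[1,2])/K[1,1],-1]); c=C[:3,3]
    for x in(.575,.564,.553): print(x,(c+r*(x-c[0])/r[0]).round(4))
s=shot('scene')
for z in(.116,.13,.145,.155): print(z,px(s,[.564,-.0325,z]).round(1),(px(s,[.564,-.0325,z])-[260,136])*4+[480,0])
E
```

```text
{'clock': np.float64(6.7), 'position': array([ 0.564 , -0.0326,  0.1159]), 'ee_rot': array([ 0.4825,  0.5169, -0.4825,  0.5169]), 'ft_force': array([0.1088, 0.0045, 0.5099]), 'grip_width': np.float64(0.0026)}
[[278.27731822   0.         321.84758107]
 [  0.         278.27731822 195.86331459]
 [  0.           0.           1.        ]]
[[ 0.0687  0.9501  0.3043  0.6425]
 [-0.9976  0.065   0.0221 -0.026 ]
 [ 0.0012 -0.3051  0.9523  0.2955]
 [ 0.      0.      0.      1.    ]]
depth 0.19511040223407122
depth 0.17069897647670929
depth from pads w3 0.15806151675158397  w2 0.15046389880749783  fin 0.17392332389038728
0.575 [ 0.575  -0.0311  0.1575]
0.564 [ 0.564  -0.0319  0.135 ]
0.553 [ 0.553  -0.0327  0.1125]
0.575 [ 0.575  -0.0312  0.1554]
0.564 [ 0.564  -0.032   0.1326]
0.553 [ 0.553  -0.0329  0.1097]
0.116 [319.5 200.7] [717.97783663 258.74752605]
0.13 [319.5 196.8] [717.80502436 243.36805442]
0.145 [319.4 192.7] [717.61701859 226.63643327]
0.155 [319.4 189.8] [717.49000954 215.33322992]
```

```bash
cat > chk.py <<'E'
# measure only: stop the chain if force along an axis (less a baseline) passes a limit
import sys; from workcell import telemetry
import numpy as np
ax,base,lim=int(sys.argv[1]),float(sys.argv[2]),float(sys.argv[3])
o=telemetry.get_obs(); f=o['ft_force']
print(np.round(o['clock'],2),np.round(o['position'],4),np.round(f,1),round(o['grip_width'],3))
sys.exit(abs(f[ax]-base)>lim)
E
python3 -m crank '[[0.68,[0,0.1,0],[0,0,0]],[0.68,[0,0,0],[0,0,0]],[0.68,[0,0,0],[0,0,0]],[0.68,[0,0,0],[0,0,0]]]' >/dev/null; python3 chk.py 2 0 4 &&
python3 -m crank '[[0.68,[0,0,-0.4],[0,0,0]],[0.68,[0,0,0],[0,0,0]]]' >/dev/null&& python3 chk.py 2 0 4 &&
python3 -m crank '[[0.68,[0,0,-0.3],[0,0,0]],[0.68,[0,0,0],[0,0,0]]]' >/dev/null&& python3 chk.py 2 0 4 &&
python3 -m crank '[[0.68,[0,0,-0.3],[0,0,0]],[0.68,[0,0,0],[0,0,0]]]' >/dev/null&& python3 chk.py 2 0 4 &&
python3 -m crank '[[0.68,[0,0,-0.3],[0,0,0]],[0.68,[0,0,0],[0,0,0]]]' >/dev/null&& python3 chk.py 2 0 4 &&
python3 -m crank '[[0.68,[0,0,-0.3],[0,0,0]],[0.68,[0,0,0],[0,0,0]]]' >/dev/null&& python3 chk.py 2 0 4 &&
python3 -m crank '[[0.68,[0,0,-0.3],[0,0,0]],[0.68,[0,0,0],[0,0,0]]]' >/dev/null&& python3 chk.py 2 0 4
python3 - <<'E'
from h import *
p=shot('wrist')
a=cv2.resize(p['frame'][130:330,200:440,::-1],None,fx=2,fy=2)
p=shot('scene'); c=[320,196]
b=cv2.resize(p['frame'][c[1]-60:c[1]+40,c[0]-60:c[0]+60,::-1],None,fx=4,fy=4)[:400,:320]
cv2.imwrite('pics/d.png',np.hstack([a,b]))
E
```

```text
7.13 [ 0.564  -0.0315  0.1159] [0.1 0.2 0.3] 0.32False
```

View pics/d.png

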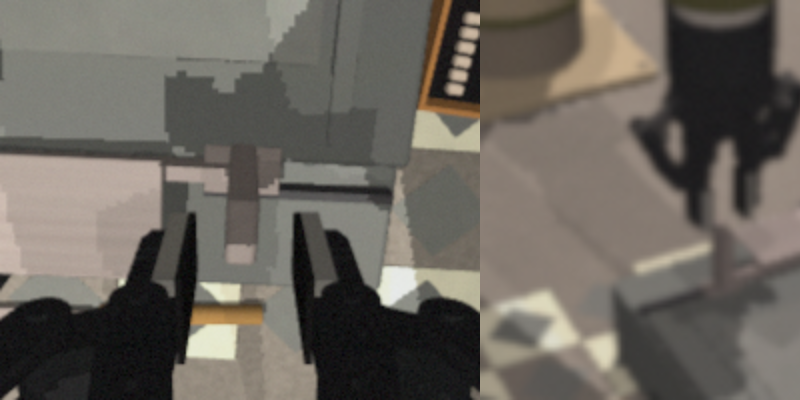

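The picture shows the fingertips level with or just above the fin's top (scene crop, tips at row 225), though the state says 0.116. So the tips really are higher than the reported TCP. I'm descending with a force check at each step.

```bash
sed -i 's/sys.exit(abs/sys.exit(int(abs/; s/>lim)/>lim))/' chk.py
python3 -m crank '[[0.68,[0,0,-0.4],[0,0,0]],[0.68,[0,0,0],[0,0,0]]]' >/dev/null&& python3 chk.py 2 0 4 &&
python3 -m crank '[[0.68,[0,0,-0.3],[0,0,0]],[0.68,[0,0,0],[0,0,0]]]' >/dev/null&& python3 chk.py 2 0 4 &&
python3 -m crank '[[0.68,[0,0,-0.3],[0,0,0]],[0.68,[0,0,0],[0,0,0]]]' >/dev/null&& python3 chk.py 2 0 4 &&
python3 -m crank '[[0.68,[0,0,-0.3],[0,0,0]],[0.68,[0,0,0],[0,0,0]]]' >/dev/null&& python3 chk.py 2 0 4 &&
python3 -m crank '[[0.68,[0,0,-0.3],[0,0,0]],[0.68,[0,0,0],[0,0,0]]]' >/dev/null&& python3 chk.py 2 0 4 &&
python3 -m crank '[[0.68,[0,0,-0.3],[0,0,0]],[0.68,[0,0,0],[0,0,0]]]' >/dev/null&& python3 chk.py 2 0 4 &&
python3 -m crank '[[0.68,[0,0,-0.3],[0,0,0]],[0.68,[0,0,0],[0,0,0]]]' >/dev/null&& python3 chk.py 2 0 4
python3 - <<'E'
from h import *
p=shot('wrist')
a=cv2.resize(p['frame'][130:330,200:440,::-1],None,fx=2,fy=2)
p=shot('scene'); c=[320,196]
b=cv2.resize(p['frame'][c[1]-60:c[1]+40,c[0]-60:c[0]+60,::-1],None,fx=4,fy=4)[:400,:320]
cv2.imwrite('pics/e.png',np.hstack([a,b]))
E
```

```text
7.4 [ 0.5636 -0.0317  0.1112] [-0.4 -0.2  0. ] 0.319
7.57 [ 0.5636 -0.0316  0.1083] [-0.1  0.2  0.5] 0.317
7.73 [ 0.5637 -0.0316  0.1053] [ 0.6 -0.5 -0.1] 0.317
7.9 [ 0.5637 -0.0316  0.1024] [-0.2 -0.8  0.7] 0.317
8.07 [ 0.5637 -0.0316  0.0994] [ 0.7 -0.6 -0.4] 0.328
8.23 [ 0.5637 -0.0316  0.0964] [ 0.1 -0.3  0.2] 0.319
8.4 [ 0.5637 -0.0316  0.0934] [-0.2 -0.3 -0. ] 0.315
```

View pics/e.png

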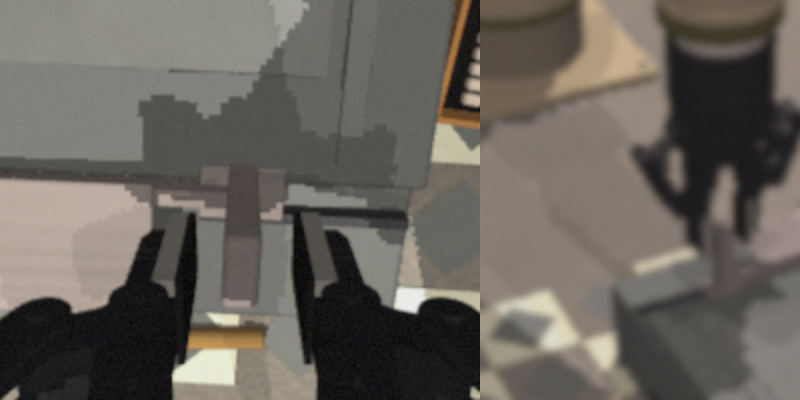

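```bash

python3 -m crank '[[0.68,[0,0,-0.3],[0,0,0]],[0.68,[0,0,0],[0,0,0]]]' >/dev/null&& python3 chk.py 2 0 3 &&
python3 -m crank '[[0.68,[0,0,-0.3],[0,0,0]],[0.68,[0,0,0],[0,0,0]]]' >/dev/null&& python3 chk.py 2 0 3 &&
python3 -m crank '[[0.68,[0,0,-0.3],[0,0,0]],[0.68,[0,0,0],[0,0,0]]]' >/dev/null&& python3 chk.py 2 0 3 &&
python3 -m crank '[[0.68,[0,0,-0.3],[0,0,0]],[0.68,[0,0,0],[0,0,0]]]' >/dev/null&& python3 chk.py 2 0 3 &&
python3 -m crank '[[0.75,[0,0,0],[0,0,0]],[0.78,[0,0,0],[0,0,0]],[0.8,[0,0,0],[0,0,0]],[0.82,[0,0,0],[0,0,0]]]' >/dev/null&& python3 chk.py 1 0 3 &&
python3 -m crank '[[0.83,[0,0,0],[0,0,0]],[0.84,[0,0,0],[0,0,0]],[0.85,[0,0,0],[0,0,0]],[0.86,[0,0,0],[0,0,0]]]' >/dev/null&& python3 chk.py 1 0 3 &&
python3 -m crank '[[0.87,[0,0,0],[0,0,0]],[0.88,[0,0,0],[0,0,0]],[0.89,[0,0,0],[0,0,0]],[0.9,[0,0,0],[0,0,0]]]' >/dev/null&& python3 chk.py 1 0 3.5 &&
python3 -m crank '[[0.93,[0,0,0],[0,0,0]],[1,[0,0,0],[0,0,0]],[1,[0,0,0],[0,0,0]],[1,[0,0,0],[0,0,0]]]' >/dev/null&& python3 chk.py 1 0 3
```

```text
8.67 [ 0.5638 -0.0316  0.0905] [-0.1 -0.6  0.4] 0.319
8.83 [ 0.5637 -0.0316  0.0874] [-0.8  0.4 -0.3] 0.323
9.0 [ 0.5637 -0.0316  0.0844] [-0.1 -0.3 -0.2] 0.32
9.17 [ 0.5637 -0.0316  0.0814] [ 0.4 -0.7  0. ] 0.317
9.5 [ 0.564  -0.0316  0.082 ] [ 0.8 -0.1 -0.8] 0.181
9.83 [ 0.564  -0.0313  0.082 ] [ 0.1 -0.1 -0.5] 0.14
10.17 [ 0.5639 -0.0312  0.082 ] [-1.4  2.5  1.5] 0.121
10.5 [ 0.564  -0.0316  0.082 ] [-1.6  2.3  2.1] 0.115
```

```bash

python3 -m crank '[[1,[0,-0.05,0],[0,0,0]],[1,[0,0,0],[0,0,0]]]' >/dev/null&& python3 chk.py 1 2.5 4.5 &&
python3 -m crank '[[1,[0,-0.05,0],[0,0,0]],[1,[0,0,0],[0,0,0]]]' >/dev/null&& python3 chk.py 1 2.5 4.5 &&
python3 -m crank '[[1,[0,-0.05,0],[0,0,0]],[1,[0,0,0],[0,0,0]]]' >/dev/null&& python3 chk.py 1 2.5 4.5 &&
python3 -m crank '[[1,[0,-0.05,0],[0,0,0]],[1,[0,0,0],[0,0,0]]]' >/dev/null&& python3 chk.py 1 2.5 4.5 &&
python3 -m crank '[[1,[0.01,-0.05,0],[0,0,0]],[1,[0,0,0],[0,0,0]]]' >/dev/null&& python3 chk.py 1 2.5 4.5 &&
python3 -m crank '[[1,[0,-0.05,0],[0,0,0]],[1,[0,0,0],[0,0,0]]]' >/dev/null&& python3 chk.py 1 2.5 4.5
```

```text
10.67 [ 0.5639 -0.0322  0.082 ] [-2.   2.8  3.2] 0.118
10.83 [ 0.564  -0.0327  0.082 ] [-1.   1.6  3.4] 0.119
11.0 [ 0.564  -0.0332  0.082 ] [-2.4  2.7  2.9] 0.124
11.17 [ 0.564  -0.0337  0.082 ] [-0.5  1.7  3.3] 0.119
11.33 [ 0.564  -0.0342  0.082 ] [-2.5  2.2  4. ] 0.119
11.5 [ 0.5641 -0.0347  0.082 ] [-1.9  2.5  3.9] 0.121
```

```bash

python3 -m crank '[[1,[0,-0.05,0],[0,0,0]],[1,[0,0,0],[0,0,0]]]' >/dev/null&& python3 chk.py 1 2.3 4.2 &&
python3 -m crank '[[1,[0,-0.05,0],[0,0,0]],[1,[0,0,0],[0,0,0]]]' >/dev/null&& python3 chk.py 1 2.3 4.2 &&
python3 -m crank '[[1,[0,-0.05,0],[0,0,0]],[1,[0,0,0],[0,0,0]]]' >/dev/null&& python3 chk.py 1 2.3 4.2 &&
python3 -m crank '[[1,[0.01,-0.05,0],[0,0,0]],[1,[0,0,0],[0,0,0]]]' >/dev/null&& python3 chk.py 1 2.3 4.2 &&
python3 -m crank '[[1,[0,-0.05,0],[0,0,0]],[1,[0,0,0],[0,0,0]]]' >/dev/null&& python3 chk.py 1 2.3 4.2 &&
python3 -m crank '[[1,[0,-0.05,0],[0,0,0]],[1,[0,0,0],[0,0,0]]]' >/dev/null&& python3 chk.py 1 2.3 4.2 &&
python3 -m crank '[[1,[0,-0.05,0],[0,0,0]],[1,[0,0,0],[0,0,0]]]' >/dev/null&& python3 chk.py 1 2.3 4.2 &&
python3 -m crank '[[1,[0,-0.05,0],[0,0,0]],[1,[0,0,0],[0,0,0]]]' >/dev/null&& python3 chk.py 1 2.3 4.2 &&
python3 -m crank '[[1,[0,-0.05,0],[0,0,0]],[1,[0,0,0],[0,0,0]]]' >/dev/null&& python3 chk.py 1 2.3 4.2 &&
python3 -m crank '[[1,[0.01,-0.05,0],[0,0,0]],[1,[0,0,0],[0,0,0]]]' >/dev/null&& python3 chk.py 1 2.3 4.2 &&
python3 -m crank '[[1,[0,-0.05,0],[0,0,0]],[1,[0,0,0],[0,0,0]]]' >/dev/null&& python3 chk.py 1 2.3 4.2 &&
python3 -m crank '[[1,[0,-0.05,0],[0,0,0]],[1,[0,0,0],[0,0,0]]]' >/dev/null&& python3 chk.py 1 2.3 4.2 &&
python3 -m crank '[[1,[0,-0.05,0],[0,0,0]],[1,[0,0,0],[0,0,0]]]' >/dev/null&& python3 chk.py 1 2.3 4.2 &&
python3 -m crank '[[1,[0,-0.05,0],[0,0,0]],[1,[0,0,0],[0,0,0]]]' >/dev/null&& python3 chk.py 1 2.3 4.2 &&
python3 -m crank '[[1,[0,-0.05,0],[0,0,0]],[1,[0,0,0],[0,0,0]]]' >/dev/null&& python3 chk.py 1 2.3 4.2 &&
python3 -m crank '[[1,[0.01,-0.05,0],[0,0,0]],[1,[0,0,0],[0,0,0]]]' >/dev/null&& python3 chk.py 1 2.3 4.2 &&
python3 -m crank '[[1,[0,-0.05,0],[0,0,0]],[1,[0,0,0],[0,0,0]]]' >/dev/null&& python3 chk.py 1 2.3 4.2 &&
python3 -m crank '[[1,[0,-0.05,0],[0,0,0]],[1,[0,0,0],[0,0,0]]]' >/dev/null&& python3 chk.py 1 2.3 4.2 &&
python3 -m crank '[[1,[0,-0.05,0],[0,0,0]],[1,[0,0,0],[0,0,0]]]' >/dev/null&& python3 chk.py 1 2.3 4.2 &&
python3 -m crank '[[1,[0,-0.05,0],[0,0,0]],[1,[0,0,0],[0,0,0]]]' >/dev/null&& python3 chk.py 1 2.3 4.2
```

```text
11.67 [ 0.5641 -0.0352  0.082 ] [-2.3  1.7  4.3] 0.117
11.83 [ 0.5641 -0.0357  0.0819] [-1.8  2.2  4.3] 0.119
12.0 [ 0.5641 -0.0362  0.082 ] [-2.   2.2  5.1] 0.118
12.17 [ 0.5641 -0.0367  0.0819] [-2.5  1.7  4.2] 0.119
12.33 [ 0.5641 -0.0372  0.082 ] [-2.5  1.3  4.9] 0.119
12.5 [ 0.5641 -0.0377  0.0819] [-2.1  1.2  5.3] 0.118
12.67 [ 0.5641 -0.0382  0.082 ] [-2.4  3.4  5.2] 0.119
12.83 [ 0.5641 -0.0387  0.0819] [-2.3  2.1  4.8] 0.123
13.0 [ 0.5641 -0.0392  0.0819] [-2.3  2.5  6. ] 0.114
13.17 [ 0.5642 -0.0397  0.0819] [-3.   2.4  6.4] 0.118
13.33 [ 0.5641 -0.0402  0.0819] [-1.9  2.4  5.5] 0.124
13.5 [ 0.5642 -0.0407  0.082 ] [-3.1  2.5  5.8] 0.118
13.67 [ 0.5642 -0.0412  0.082 ] [-3.5  1.8  5.6] 0.117
13.83 [ 0.5642 -0.0417  0.082 ] [-2.4  1.7  6.2] 0.118
14.0 [ 0.5642 -0.0422  0.082 ] [-2.8  2.2  5. ] 0.116
14.17 [ 0.5642 -0.0427  0.0819] [-3.   3.3  6.2] 0.118
14.33 [ 0.5642 -0.0432  0.0819] [-2.2  1.7  5.8] 0.119
14.5 [ 0.5642 -0.0437  0.082 ] [-3.4  2.8  5.5] 0.119
14.67 [ 0.5643 -0.0442  0.082 ] [-2.7  1.1  6.4] 0.12
14.83 [ 0.5642 -0.0447  0.0819] [-3.   2.4  5.6] 0.12
```

```bash

python3 -m crank '[[1,[0,-0.05,0.03],[0,0,0]],[1,[0,0,0],[0,0,0]]]' >/dev/null&& python3 chk.py 1 2.3 4.2 &&
python3 -m crank '[[1,[0,-0.05,0],[0,0,0]],[1,[0,0,0],[0,0,0]]]' >/dev/null&& python3 chk.py 1 2.3 4.2 &&
python3 -m crank '[[1,[0,-0.05,0],[0,0,0]],[1,[0,0,0],[0,0,0]]]' >/dev/null&& python3 chk.py 1 2.3 4.2 &&
python3 -m crank '[[1,[0,-0.05,0],[0,0,0]],[1,[0,0,0],[0,0,0]]]' >/dev/null&& python3 chk.py 1 2.3 4.2 &&
python3 -m crank '[[1,[0,-0.05,0],[0,0,0]],[1,[0,0,0],[0,0,0]]]' >/dev/null&& python3 chk.py 1 2.3 4.2 &&
python3 -m crank '[[1,[0,-0.05,0],[0,0,0]],[1,[0,0,0],[0,0,0]]]' >/dev/null&& python3 chk.py 1 2.3 4.2 &&
python3 -m crank '[[1,[0,-0.05,0],[0,0,0]],[1,[0,0,0],[0,0,0]]]' >/dev/null&& python3 chk.py 1 2.3 4.2 &&
python3 -m crank '[[1,[0,-0.05,0],[0,0,0]],[1,[0,0,0],[0,0,0]]]' >/dev/null&& python3 chk.py 1 2.3 4.2 &&
python3 -m crank '[[1,[0,-0.05,0],[0,0,0]],[1,[0,0,0],[0,0,0]]]' >/dev/null&& python3 chk.py 1 2.3 4.2 &&
python3 -m crank '[[1,[0,-0.05,0],[0,0,0]],[1,[0,0,0],[0,0,0]]]' >/dev/null&& python3 chk.py 1 2.3 4.2 &&
python3 -m crank '[[1,[0,-0.05,0],[0,0,0]],[1,[0,0,0],[0,0,0]]]' >/dev/null&& python3 chk.py 1 2.3 4.2 &&
python3 -m crank '[[1,[0,-0.05,0],[0,0,0]],[1,[0,0,0],[0,0,0]]]' >/dev/null&& python3 chk.py 1 2.3 4.2 &&
python3 -m crank '[[1,[0,-0.05,0],[0,0,0]],[1,[0,0,0],[0,0,0]]]' >/dev/null&& python3 chk.py 1 2.3 4.2 &&
python3 -m crank '[[1,[0,-0.05,0],[0,0,0]],[1,[0,0,0],[0,0,0]]]' >/dev/null&& python3 chk.py 1 2.3 4.2 &&
python3 -m crank '[[1,[0,-0.05,0],[0,0,0]],[1,[0,0,0],[0,0,0]]]' >/dev/null&& python3 chk.py 1 2.3 4.2 &&
python3 -m crank '[[1,[0,-0.05,0],[0,0,0]],[1,[0,0,0],[0,0,0]]]' >/dev/null&& python3 chk.py 1 2.3 4.2 &&
python3 -m crank '[[1,[0,-0.05,0],[0,0,0]],[1,[0,0,0],[0,0,0]]]' >/dev/null&& python3 chk.py 1 2.3 4.2 &&
python3 -m crank '[[1,[0,-0.05,0],[0,0,0]],[1,[0,0,0],[0,0,0]]]' >/dev/null&& python3 chk.py 1 2.3 4.2 &&
python3 -m crank '[[1,[0,-0.05,0],[0,0,0]],[1,[0,0,0],[0,0,0]]]' >/dev/null&& python3 chk.py 1 2.3 4.2 &&
python3 -m crank '[[1,[0,-0.05,0],[0,0,0]],[1,[0,0,0],[0,0,0]]]' >/dev/null&& python3 chk.py 1 2.3 4.2
```

```text
15.0 [ 0.5642 -0.0452  0.082 ] [-1.   1.7  2.2] 0.118
15.17 [ 0.5642 -0.0457  0.082 ] [-1.9  1.2  2.7] 0.12
15.33 [ 0.5642 -0.0462  0.082 ] [-1.6  1.9  0.1] 0.118
15.5 [ 0.5642 -0.0467  0.082 ] [-1.8  2.1 -0.9] 0.113
15.67 [ 0.5643 -0.0472  0.0821] [-1.1  2.1 -0.7] 0.12
15.83 [ 0.5643 -0.0477  0.082 ] [-1.3  2.5 -3. ] 0.118
16.0 [ 0.5643 -0.0481  0.0821] [-0.6  2.1 -3. ] 0.119
16.17 [ 0.5643 -0.0487  0.0821] [-0.6  2.2 -2.8] 0.118
16.33 [ 0.5642 -0.0492  0.0821] [ 0.1  1.8 -5.1] 0.126
16.5 [ 0.5642 -0.0497  0.0821] [ 0.1  1.8 -4.5] 0.116
16.67 [ 0.5643 -0.0502  0.0821] [ 0.7  2.5 -5.7] 0.118
16.83 [ 0.5643 -0.0507  0.0821] [ 0.4  2.3 -5.8] 0.117
17.0 [ 0.5643 -0.0512  0.0821] [ 0.8  2.8 -6.9] 0.122
17.17 [ 0.5643 -0.0517  0.0821] [ 0.1  1.4 -7.4] 0.121
17.33 [ 0.5643 -0.0519  0.0821] [ 1.1  3.8 -7.6] 0.117
17.5 [ 0.5643 -0.0521  0.0821] [ 0.   3.9 -7.7] 0.118
17.67 [ 0.5643 -0.0523  0.0821] [ 0.8  5.2 -8.6] 0.118
17.83 [ 0.5643 -0.0525  0.0821] [ 0.7  7.1 -8.3] 0.117
```

The force rises steadily from the 2.2 N friction level to 7.1 N while the tab nearly stops moving, so the stop is felt at about 5 N, roughly 20 mm into the slide. Next I release the tab, rise, and go above the knob.

```bash

python3 -m crank '[[0.85,[0,0,0],[0,0,0]],[0.7,[0,0,0],[0,0,0]],[0.6,[0,0,0],[0,0,0]],[0.6,[0,0,0],[0,0,0]],[0.6,[0,0,1],[0,0,0]],[0.6,[0,0,3],[0,0,0]],[0.6,[0,0,4],[0,0,0]],[0.4,[0.7,3.4,0],[0,0,0]],[0.4,[0.7,3.4,0],[0,0,0]],[0.4,[0.7,3.4,0],[0,0,0]],[0.4,[0.7,3.4,0],[0,0,0]],[0.4,[0,0,0],[0,0,0]]]'
python3 -m crank '[[0.4,[0,0,0],[0,0,0]],[0.4,[0,0,0],[0,0,0]]]'
python3 - <<'E'
from h import *
p=shot('wrist')
for t in('latch_knob','tab_grip','tab','latch'): print(t,find(p,t))
a=cv2.resize(p['frame'][80:330,160:480,::-1],None,fx=1.5,fy=1.5)
p=shot('scene'); c=[320,186]
for t in('latch_knob','tab_grip','tab','latch'): print(t,find(p,t))
b=cv2.resize(p['frame'][c[1]-50:c[1]+43,c[0]-30:c[0]+50,::-1],None,fx=4,fy=4)[:375,:320]
b=cv2.copyMakeBorder(b,0,375-b.shape[0],0,0,cv2.BORDER_CONSTANT)
cv2.imwrite('pics/f.png',np.hstack([a,b]))
E
```

```text
clock: 18.83
position: [0.5923, 0.091, 0.1637]
ee_rot: [0.482, 0.52, -0.479, 0.518]
ft_force: [0.0, 0.8, 0.5]
grip_width: 0.599
clock: 19.0
position: [0.5926, 0.0817, 0.1628]
ee_rot: [0.483, 0.516, -0.483, 0.517]
ft_force: [0.4, -1.1, -0.1]
grip_width: 0.603
latch_knob [(0.75, array([0.591 , 0.0863, 0.1378]))]
tab_grip [(0.55, array([ 0.5669, -0.0498,  0.1369]))]
tab [(0.87, array([ 0.5626, -0.0533,  0.0881]))]
latch [(0.64, array([0.5034, 0.0841, 0.0944])), (0.6, array([0.593 , 0.0862, 0.1422]))]
latch_knob [(0.96, array([0.5931, 0.0856, 0.1428]))]
tab_grip [(0.56, array([ 0.5665, -0.0522,  0.1307])), (0.44, array([ 6.343e-01, -1.550e-01,  3.000e-04]))]
tab [(0.64, array([ 0.5634, -0.0512,  0.0904]))]
latch [(0.83, array([0.5099, 0.0847, 0.0906]))]
```

View pics/f.png

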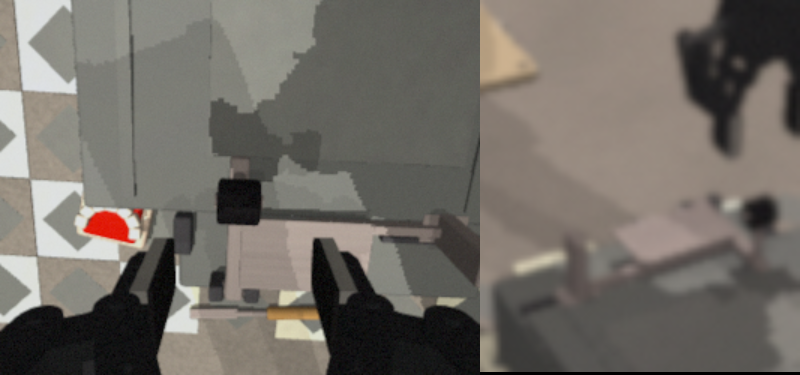

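```bash
python3 - <<'E'
from h import *
o=telemetry.get_obs(); p=shot('wrist'); C=p['cam_to_world'];K=p['intrinsics']
def T(pos,q):
    M=np.eye(4);M[:3,:3]=R.from_quat(q).as_matrix();M[:3,3]=pos;return M
rel=np.linalg.inv(T(o['position'],o['ee_rot']))@C
cams=[T([.5433,-.0401,.2938],[.487,.513,-.4868,.5126])@rel,T([.5647,-.0336,.1663],[.4829,.5163,-.4821,.5175])@rel,C]
def tri(pxs):
    A=[];b=[]
    for M,(u,v) in zip(cams,pxs):
        d=M[:3,:3]@np.array([(u-K[0,2])/K[0,0],-(v-K[1,2])/K[1,1],-1]);d/=np.linalg.norm(d);Q=np.eye(3)-np.outer(d,d);A.append(Q);b.append(Q@M[:3,3])
    x=np.linalg.lstsq(np.vstack(A),np.hstack(b),rcond=None)[0]; return x.round(4),[np.linalg.norm(a@x-c).round(4) for a,c in zip(A,b)]
print('post',tri([(208,158),(167,202),(160+183/1.5,80+232/1.5)]))
print('knob',tri([(218,128),(168,168),(160+239/1.5,80+200/1.5)]))
# magnified strip of post in three images
ims=[cv2.imread('pics/w1.png')[130:190,180:240],cv2.imread('pics/w2.png')[160:250,130:220],p['frame'][180:300,240:360,::-1]]
cv2.imwrite('pics/g.png',np.hstack([cv2.resize(i,(260,260)) for i in ims]))
E
```

```text
post (array([0.5443, 0.1203, 0.0848]), [np.float64(0.0011), np.float64(0.0014), np.float64(0.0004)])
knob (array([0.5919, 0.0849, 0.1401]), [np.float64(0.0003), np.float64(0.0004), np.float64(0.0002)])
```

View pics/g.png

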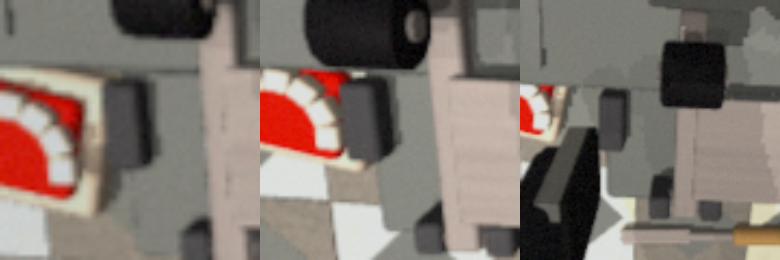

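```bash

python3 -m crank '[[0.4,[0,0.3,-1.5],[0,0,0]],[0.4,[0,0,-2],[0,0,0]],[0.4,[0,0,-1.2],[0,0,0]],[0.4,[0,0,0],[0,0,0]]]' 20 >/dev/null && python3 chk.py 2 0 3 &&
python3 -m crank '[[0.4,[0,0,-0.6],[0,0,0]],[0.4,[0,0,-0.4],[0,0,0]],[0.4,[0,0,0],[0,0,0]]]' >/dev/null && python3 chk.py 2 0 3 &&
python3 -m crank '[[0.4,[0,0,-0.5],[0,0,0]],[0.4,[0,0,-0.5],[0,0,0]],[0.4,[0,0,0],[0,0,0]]]' >/dev/null && python3 chk.py 2 0 3 &&
python3 -m crank '[[0.4,[0,0,-0.4],[0,0,0]],[0.4,[0,0,-0.4],[0,0,0]],[0.4,[0,0,0],[0,0,0]]]' >/dev/null && python3 chk.py 2 0 3 &&
python3 -m crank '[[0.4,[0,0,-0.3],[0,0,0]],[0.4,[0,0,-0.2],[0,0,0]],[0.4,[0,0,0],[0,0,0]]]' >/dev/null && python3 chk.py 2 0 3 &&
python3 -m crank '[[0.55,[0,0,0],[0,0,0]],[0.62,[0,0,0],[0,0,0]],[0.66,[0,0,0],[0,0,0]],[0.68,[0,0,0],[0,0,0]],[0.7,[0,0,0],[0,0,0]],[0.72,[0,0,0],[0,0,0]]]' >/dev/null && python3 chk.py 1 0 4 &&
python3 -m crank '[[0.74,[0,0,0],[0,0,0]],[0.76,[0,0,0],[0,0,0]],[0.8,[0,0,0],[0,0,0]],[0.85,[0,0,0],[0,0,0]]]' 20 >/dev/null && python3 chk.py 1 0 4
```

```text
19.88 [0.5907 0.0849 0.1124] [ 0.3 -0.2 -0.6] 0.603
20.13 [0.5924 0.0853 0.105 ] [-1.  -0.4 -0.6] 0.596
20.38 [0.5919 0.0853 0.0943] [ 0.1  0.  -0. ] 0.598
20.63 [0.5919 0.0853 0.0863] [ 0.5  0.3 -0.4] 0.601
20.88 [0.5921 0.0853 0.0818] [ 0.2  0.6 -0.9] 0.602
21.38 [0.5925 0.0846 0.0823] [ 0.  -2.1  0.9] 0.273
21.72 [0.5927 0.0844 0.0823] [ 1.1 -4.8  1.4] 0.26
```

```bash

python3 -m crank '[[0.9,[0,-0.08,0],[0,0,0]],[1,[0,0,0],[0,0,0]]]' >/dev/null && python3 chk.py 2 0 3.5 &&
python3 -m crank '[[1,[0,0,0.05],[0,0,0]],[1,[0,0,0],[0,0,0]]]' >/dev/null && python3 chk.py 2 0 3.5 &&
python3 -m crank '[[1,[0,0,0.05],[0,0,0]],[1,[0,0,0],[0,0,0]]]' >/dev/null && python3 chk.py 2 0 3.5 &&
python3 -m crank '[[1,[0,0,0.05],[0,0,0]],[1,[0,0,0],[0,0,0]]]' >/dev/null && python3 chk.py 2 0 3.5 &&
python3 -m crank '[[1,[0,0,0.05],[0,0,0]],[1,[0,0,0],[0,0,0]]]' >/dev/null && python3 chk.py 2 0 3.5 &&
python3 -m crank '[[1,[-0.03,0,0.05],[0,0,0]],[1,[0,0,0],[0,0,0]]]' >/dev/null && python3 chk.py 2 0 3.5 &&
python3 -m crank '[[1,[-0.03,0,0.05],[0,0,0]],[1,[0,0,0],[0,0,0]]]' >/dev/null && python3 chk.py 2 0 3.5 &&
python3 -m crank '[[1,[-0.03,0,0.05],[0,0,0]],[1,[0,0,0],[0,0,0]]]' >/dev/null && python3 chk.py 2 0 3.5 &&
python3 -m crank '[[1,[-0.03,0,0.05],[0,0,0]],[1,[0,0,0],[0,0,0]]]' >/dev/null && python3 chk.py 2 0 3.5 &&
python3 -m crank '[[1,[-0.03,0,0.05],[0,0,0]],[1,[0,0,0],[0,0,0]]]' >/dev/null && python3 chk.py 2 0 3.5 &&
python3 -m crank '[[1,[-0.03,0,0.05],[0,0,0]],[1,[0,0,0],[0,0,0]]]' >/dev/null && python3 chk.py 2 0 3.5
```

```text
21.88 [0.5927 0.0843 0.0823] [ 1.8 -4.   0.3] 0.259
22.05 [0.5924 0.0843 0.0827] [ 1.9 -4.4  0.3] 0.262
22.22 [0.5922 0.0844 0.0831] [ 0.9 -4.2 -0.5] 0.255
22.38 [0.5919 0.0844 0.0835] [-0.2 -4.5 -0.5] 0.258
22.55 [0.5917 0.0844 0.0838] [-0.6 -6.  -1.4] 0.259
22.72 [0.5914 0.0844 0.0844] [-1.  -5.  -1.9] 0.261
22.88 [0.5911 0.0844 0.0848] [-2.  -5.7 -1.9] 0.261
23.05 [0.5908 0.0843 0.0854] [-1.6 -5.1 -1.5] 0.258
23.22 [0.5905 0.0844 0.0858] [-1.6 -5.1 -2.6] 0.257
23.38 [0.5902 0.0843 0.0863] [-0.7 -5.6 -1.9] 0.257
23.55 [0.5899 0.0843 0.0868] [-0.8 -5.3 -2.5] 0.262
```

```bash
python3 - <<'E'
import numpy as np
a=np.radians(np.linspace(32.85,113,25)); r=9.68
P=np.c_[r*np.cos(a),.03*r*np.cos(a),r*np.sin(a)]; P=np.round(P,2); print(np.diff(P,axis=0).round(2).tolist())
E
```

```text
[[-0.32, -0.01, 0.47], [-0.34, -0.01, 0.44], [-0.38, -0.01, 0.43], [-0.39, -0.01, 0.4], [-0.42, -0.01, 0.38], [-0.44, -0.01, 0.35], [-0.46, -0.02, 0.33], [-0.48, -0.01, 0.3], [-0.49, -0.02, 0.27], [-0.51, -0.01, 0.24], [-0.52, -0.02, 0.21], [-0.54, -0.01, 0.18], [-0.54, -0.02, 0.15], [-0.55, -0.02, 0.12], [-0.56, -0.01, 0.09], [-0.56, -0.02, 0.05], [-0.57, -0.02, 0.02], [-0.56, -0.02, -0.01], [-0.56, -0.01, -0.05], [-0.56, -0.02, -0.08], [-0.55, -0.02, -0.11], [-0.55, -0.01, -0.14], [-0.54, -0.02, -0.17], [-0.52, -0.01, -0.21]]
```

```bash

python3 -m crank '[[1,[-0.32,-0.01,0.47],[0,0,0]],[1,[0,0,0],[0,0,0]]]' >/dev/null && python3 chk.py 2 0 6 &&
python3 -m crank '[[1,[-0.34,-0.01,0.44],[0,0,0]],[1,[-0.38,-0.01,0.43],[0,0,0]],[1,[0,0,0],[0,0,0]]]' >/dev/null && python3 chk.py 2 0 8 &&
python3 -m crank '[[1,[-0.39,-0.01,0.4],[0,0,0]],[1,[-0.42,-0.01,0.38],[0,0,0]],[1,[-0.44,-0.01,0.35],[0,0,0]],[1,[0,0,0],[0,0,0]]]' >/dev/null && python3 chk.py 2 0 8 &&
python3 -m crank '[[1,[-0.46,-0.02,0.33],[0,0,0]],[1,[-0.48,-0.01,0.3],[0,0,0]],[1,[-0.49,-0.02,0.27],[0,0,0]],[1,[0,0,0],[0,0,0]]]' >/dev/null && python3 chk.py 2 0 10 &&
python3 -m crank '[[1,[-0.51,-0.01,0.24],[0,0,0]],[1,[-0.52,-0.02,0.21],[0,0,0]],[1,[-0.54,-0.01,0.18],[0,0,0]],[1,[0,0,0],[0,0,0]]]' >/dev/null && python3 chk.py 2 0 10
```

```text
23.72 [0.5862 0.0843 0.092 ] [-2.8 -4.7 -1.6] 0.26
23.97 [0.5786 0.0841 0.101 ] [-2.8 -4.7 -2.4] 0.26
24.3 [0.5659 0.0839 0.1123] [-3.7 -5.7 -3.1] 0.26
24.63 [0.5514 0.0835 0.121 ] [-3.9 -5.6 -6.4] 0.259
24.97 [0.5358 0.0832 0.1272] [ -3.6  -3.4 -10.3] 0.258
```

```bash

python3 -m crank '[[1,[-0.54,-0.02,0],[0,0,0]],[1,[0,0,0],[0,0,0]]]' >/dev/null && python3 chk.py 2 0 12 &&
python3 -m crank '[[1,[-0.55,-0.02,0.1],[0,0,0]],[1,[-0.56,-0.01,0.07],[0,0,0]],[1,[0,0,0],[0,0,0]]]' >/dev/null && python3 chk.py 2 0 12 &&
python3 -m crank '[[1,[-0.56,-0.02,0.03],[0,0,0]],[1,[-0.57,-0.02,0],[0,0,0]],[1,[-0.56,-0.02,-0.04],[0,0,0]],[1,[0,0,0],[0,0,0]]]' >/dev/null && python3 chk.py 2 0 12 &&
python3 -m crank '[[1,[-0.56,-0.01,-0.07],[0,0,0]],[1,[-0.56,-0.02,-0.09],[0,0,0]],[1,[-0.55,-0.02,-0.12],[0,0,0]],[1,[0,0,0],[0,0,0]]]' >/dev/null && python3 chk.py 2 0 12
```

```text
25.13 [0.532  0.0831 0.1281] [-0.9 -3.3 -3.1] 0.259
25.38 [0.5211 0.0829 0.13  ] [ 0.4 -2.7  3.1] 0.256
25.72 [0.5047 0.0825 0.1306] [-1.2 -3.6 10.5] 0.26
26.05 [0.488  0.0822 0.1283] [-5.3 -3.4 18.5] 0.262
```

```bash

python3 -m crank '[[1,[-0.1,0,0.25],[0,0,0]],[1,[0,0,0],[0,0,0]]]' >/dev/null && python3 chk.py 2 0 12 &&
python3 -m crank '[[1,[-0.5,-0.02,-0.12],[0,0,0]],[1,[0,0,0],[0,0,0]]]' >/dev/null && python3 chk.py 2 0 12 &&
python3 -m crank '[[1,[-0.5,-0.02,-0.14],[0,0,0]],[1,[0,0,0],[0,0,0]],[1,[0,0,0],[0,0,0]]]' >/dev/null && python3 chk.py 2 0 12
python3 - <<'E'
from h import *
for n in('scene','top'):
    p=shot(n)
    for t in('latch_knob','latch','lid','tab'): print(n,t,find(p,t))
E
```

```text
26.22 [0.4858 0.0821 0.1281] [-0.9 -0.6 -1.6] 0.256
26.38 [0.4804 0.0818 0.1267] [ 0.1  0.8 -6.1] 0.26
26.63 [0.4759 0.0817 0.1253] [  3.    3.4 -12.1] 0.257
scene latch_knob [(0.97, array([0.474 , 0.0815, 0.1846]))]
scene latch [(0.61, array([0.5094, 0.0831, 0.0885]))]
scene lid [(0.86, array([0.7215, 0.0476, 0.0754]))]
scene tab [(0.47, array([ 0.5591, -0.0505,  0.0909]))]
top latch_knob [(0.51, array([ 6.264e-01, -1.540e-01, -4.000e-04]))]
top latch []
top lid [(0.62, array([0.7195, 0.0429, 0.0735]))]
top tab [(0.66, array([ 0.5583, -0.0489,  0.0877])), (0.64, array([ 0.6401,  0.0412, -0.0035]))]
```

```bash

python3 -m crank '[[1,[0,0,-0.12],[0,0,0]],[1,[0,0,0],[0,0,0]]]' && 
python3 -m crank '[[0.7,[0,0,0],[0,0,0]],[0.6,[0,0,0],[0,0,0]],[0.5,[0,0,0],[0,0,0]],[0.4,[0,0,0],[0,0,0]],[0.4,[0,0,0],[0,0,0]],[0.4,[0,0,1],[0,0,0]],[0.4,[0,0,2],[0,0,0]],[0.4,[0,0,3],[0,0,0]],[0.4,[0,0,3],[0,0,0]],[0.4,[0,0,3],[0,0,0]],[0.4,[0,0,0],[0,0,0]],[0.4,[0,0,0],[0,0,0]]]'
python3 - <<'E'
from h import *
st(); ims=[]
for n in('scene','wrist'):
    p=shot(n)
    for t in('latch_knob','latch','lid','tab','latch_hood'): print(n,t,find(p,t))
    ims.append(p['frame'])
a=cv2.resize(ims[0][120:280,240:440,::-1],(500,400)); b=cv2.resize(ims[1][:,:,::-1],(300,188)); b=cv2.copyMakeBorder(b,0,212,0,0,cv2.BORDER_CONSTANT)
cv2.imwrite('pics/z.png',np.hstack([a,b]))
E
```

```text
clock: 27.3
position: [0.4768, 0.0816, 0.1254]
ee_rot: [0.483, 0.517, -0.482, 0.517]
ft_force: [-0.4, 3.5, -1.6]
grip_width: 0.255
clock: 28.3
position: [0.4775, 0.0814, 0.2469]
ee_rot: [0.483, 0.516, -0.482, 0.518]
ft_force: [-0.6, -0.5, 0.3]
grip_width: 0.601
{'clock': np.float64(28.3), 'position': array([0.4775, 0.0814, 0.2469]), 'ee_rot': array([ 0.4834,  0.5159, -0.4817,  0.5179]), 'ft_force': array([-0.6245, -0.5101,  0.3104]), 'grip_width': np.float64(0.6011)}
scene latch_knob [(0.75, array([0.4752, 0.0829, 0.1814]))]
scene latch [(0.8, array([0.5075, 0.0842, 0.0912]))]
scene lid [(0.61, array([0.7206, 0.0472, 0.0746]))]
scene tab [(0.61, array([ 0.5626, -0.0507,  0.0872]))]
scene latch_hood [(0.84, array([0.4973, 0.0382, 0.131 ]))]
wrist latch_knob [(0.71, array([0.4783, 0.0835, 0.1823]))]
wrist latch [(0.95, array([0.5071, 0.0812, 0.0931])), (0.21, array([0.4722, 0.4208, 0.0032]))]
wrist lid []
wrist tab [(0.86, array([ 0.5627, -0.0521,  0.09  ]))]
wrist latch_hood [(0.83, array([0.5035, 0.0401, 0.1269])), (0.42, array([ 0.5641, -0.0538,  0.0918]))]
```

View pics/z.png

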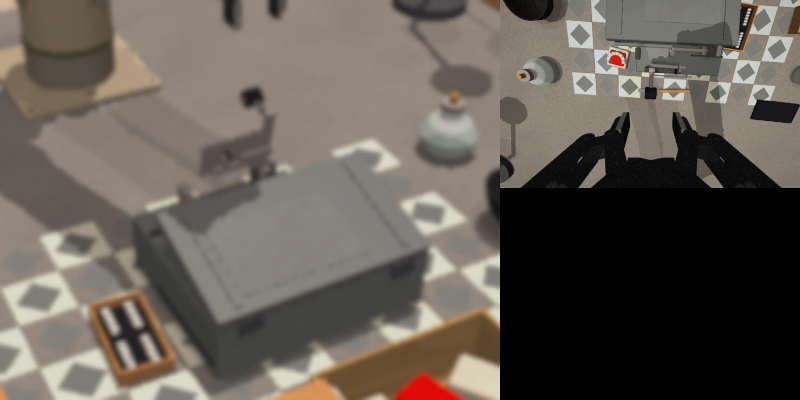

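The scene picture shows the lid ajar, with a wedge-shaped gap along the side. The latch stands upright with its knob at (252,97), the jaw model and wax knife are in place, and the gripper is clear. I'm handing in.

```bash
python3 -m crank '[[0.4,[0,0,0],[0,0,0]],[0.4,[0,0,0],[0,0,0]],[0.4,[0,0,0],[0,0,0]]]'; python3 -c "
from workcell import manip; print(manip.hand_in())"
```

```text
clock: 29.15
position: [0.4766, 0.0811, 0.2447]
ee_rot: [0.483, 0.517, -0.483, 0.517]
ft_force: [-0.4, -0.0, 0.0]
grip_width: 0.598
the job is handed in; nothing more can be done
None
```

The case is unlocked: the lid stands ajar, the latch is upright, and I handed the job in at about 29 s. No verdict is reported, so the result rests on my own checks.

**What I did**
- **Tab:** I pinched it and slid it about 20 mm in 0.5 mm steps with a force check after each. I stopped when the force rose from 2.2 N (friction) to 7.1 N, about 5 N on the stop.
- **Latch:** I pinched the knob and lifted it in checked small steps. It passed 3 mm at about 2 N, so the lock was released. I then swung it over to about 1.38 rad and let go.

**Last checks**
- **Latch:** the networks put the knob at about (0.476, 0.083, 0.182), which is about 1.38 rad of lift.
- **Tab:** it lies at about case y -94 mm, well past the limit.
- **Lid:** I saw it ajar in the scene picture but did not measure its angle.
- **Surroundings:** the tool was clear with near-zero force, and the things I could see in the last pictures looked unmoved.

**What disagreed**
- **First grasp:** it closed on nothing. The fingertips were about 39 mm higher than the reported TCP height, as both the wrist and scene cameras showed. I corrected for this by descending with force checks.
- **Arc of the lift:** my path was slightly off the true circle, so vertical force reached about 18 N at one point after unlocking. I eased it before letting go.

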